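Cure a lacquered flower: load the drawer, refit the lamp knob and hold it pressed

TASK

Pick up the holder by its sides without touching the wet red flower, stand it flat in the curing box's open drawer and slide the drawer fully shut. Then take the black knob, which was off for cleaning, turn it so that its flat matches the flat of the brass shaft on top of the box, push it fully home on the shaft and press it down against the spring: the lamp runs only while the knob is held in, so never press it with the drawer open, and finish still gripping the knob and keeping it pressed. Leave the spray gun, the can and the spanner where they are.

Things in the scene. Friction and masses are not known exactly. Their poses are not given: they have to be found in the camera images.
- cure_box: bench-top UV curing box, fixed: white and blue steel, 260 deep (x) x 220 wide (y) x 110 mm high, flat top; cooling fins 12 mm high on the rear half of the top. Origin: centre of its underside, on the bench. Its front, with the drawer, faces its own -x (towards the robot); it may stand turned up to 7 degrees.
- drawer (a joint): opening of the blue-fronted drawer in m: 0 shut, it slides along the box's -x as it opens, 0.155 at most; it starts 0.13 to 0.15 open. Runs with about 1.2 N of friction and some damping, stays where it is left. A straight push on its front or lip along the box's +x shuts it.
- drawer_floor (a point): centre of the drawer's inner floor, on its upper face (14 mm above the bench), axes as the box's; moves with the drawer. Inside 156 long (x) x 182 mm wide (y), walls 30 mm high; front panel's inner face 80 mm before this point, its top 85 mm above the bench. Only the front part, as long as the opening, is clear of the box; the mouth in the box's front is 76 mm high.
- drawer_lip (a point): middle of the outer edge of the aluminium finger lip on the drawer front's top: 120 mm wide (y), 8 mm thick, its centre 81 mm above the bench, this edge 16 mm before the front panel's outer face (which is 8 mm before the box's front when shut). Axes as the box's.
- shaft_tip (a point): centre of the top end of the upright brass D-shaft on the control panel, 70 mm before the box's centre. 14 mm in diameter, flat 1.5 mm from the axis; its x axis points out of the flat, z up. Not pressed, the tip is 26 mm above the box's top. The shaft turns with 0.05 N m of friction within +-2 rad and was left within +-0.5 rad of the box's x axis.
- lamp_push (a joint): how far the shaft is pushed down, in m: 0 up, 0.005 at its stop. Spring: it starts to move at 3 N and reaches its stop at 7 N. The lamp runs from 0.003 on.
- knob: black push-on knob, 50 g: round skirt 46 mm across, 18 mm high; on it a bar grip 42 (x) x 16 mm (y) up to 44 mm height, white pointer line to +x. Origin: centre of underside; z up. Below, a D bore 16 mm deep, 0.8 mm larger all round than the shaft, mouth chamfered; its flat is on the +x side, so knob x must match shaft_tip x within 7 degrees. Home, the underside is 16 mm below the shaft tip.
- knob_pointer (a point): outer end of the white pointer line, on the top edge of the knob's bar: 21 mm from the axis along the knob's +x, 44 mm above its underside
- holder: cream plastic painting holder, block 74 (x) x 54 (y) x 24 mm high, 110 g with the flower, loose on the bench. Origin: centre of its underside. Grip it across the 54 mm sides.
- flower: freshly lacquered red flower fixed on the middle of the holder's top, about 40 mm across and 20 mm high. Origin: centre of its underside, 24 mm above the holder's underside. Must not be touched.
- lacquer_can: closed lacquer can, 72 mm across, 100 mm high, bystander. Origin: centre of its underside.
- spray_gun: spray gun lying on its side, about 140 x 240 mm, up to 78 mm high, bystander. Origin: under the middle of its barrel, on the bench.
- spanner: flat steel spanner 130 mm long, bystander. Origin: on the bench under its middle.
Things that resemble listed ones, but are neither listed nor needed, are in the scene too. Several things look just like the knob: the one meant starts farthest to the robot's left. Several things look just like the holder: the one meant starts farthest to the robot's right.

How it is judged (in metres and radians):
On the way, in this order (a step that is already met when the one before it is completed fails the run):
1. the holder stands flat in the drawer and is let go (x of holder in the frame of drawer_floor between -0.06 and 0.06 m and y of holder in the frame of drawer_floor between -0.07 and 0.07 m and z of holder in the frame of drawer_floor below 0.006 m and angle between holder's own z axis and vertical below 0.15 rad and contact force between the fingers and holder below 0.1 N), for 0.1 s.
2. the drawer is shut (value of joint drawer below 0.006 m), for 0.1 s.
3. the knob is home on the shaft, flat to flat, gripped and pressed in (z of knob in the frame of shaft_tip below -0.013 m and x of knob_pointer in the frame of shaft_tip above 0.015 m and y of knob_pointer in the frame of shaft_tip between -0.009 and 0.009 m and value of joint lamp_push above 0.003 m and contact force between the fingers and knob above 2 N), for 0.3 s.
At the end, for the whole second after the job is handed in: Holder flat in the drawer (within 6 mm of its floor, tilt under 9 degrees), drawer shut within 6 mm; knob on the shaft 13 mm or more, axis within 3 mm, pointer within 9 mm of the flat's middle, gripped with over 2 N and the shaft pressed 3 mm or more, through the last second (all of step 3 and x of holder in the frame of drawer_floor between -0.06 and 0.06 m and y of holder in the frame of drawer_floor between -0.07 and 0.07 m and z of holder in the frame of drawer_floor below 0.006 m and angle between holder's own z axis and vertical below 0.15 rad and value of joint drawer below 0.006 m and horizontal distance between knob and shaft_tip below 0.003 m and angle between knob's own z axis and vertical below 0.12 rad); the arm keeps its last pose, push and grip.
It fails at once if the wet flower is touched (contact force between flower and anything else above 0.3 N).
It fails at once if the lamp is pressed on while the drawer is open (value of joint lamp_push above 0.003 m and value of joint drawer above 0.012 m).
It fails at once if the can, the spray gun or the spanner is moved more than 30 mm (distance of any of lacquer_can, spray_gun, spanner from where it was at the start of the episode above 0.03 m).
It also fails if it takes over 69 s, if anything falls off the work surface, if the arm or the gripper's body presses on something with over 40 N, if the wrist force passes 120 N, or if a joint passes its speed limit or range.

ROBOT

A 6-joint arm with a two-finger parallel gripper is mounted at the origin on the work surface. World frame = base frame: x ahead of the robot, y to its left, z up, the work surface at z = 0. Lengths are in mm, angles in rad, forces in N, time in s.
With the tool pointing down it reaches from about 350 to 875 mm from the base axis. Payload 4.2 kg.
Tool frame: the origin (TCP) lies midway between the tips of the shut fingers; the grasp point (between the pads) lies 19 mm behind it (arm.grasp_offset is the distance from the TCP to the grasp point, in mm); z points along the fingers, y is the line along which they close (so a half turn about z gives the same grasp; the last joint's range is limited). The gripper opens to 85 mm and grips with 20 to 120 N. Pads are 22 mm wide; open, the fingers measure 114 mm over their backs; the gripper's body (76 mm by 85 mm) begins 54 mm behind the grasp point. The pads swing forward as they close: fully open they stand 13 mm farther back than shut.
Start: joints at [-1.001, 0.385, 0.008, 0, -1.194, -0.259], TCP at [191.153, -595.029, 231.312] pointing down, gripper open.
Joint ranges: [-3.14, 3.14], [-1.21, 2.06], [-1.07, 1.41], [-3.16, 2.05], [-2.99, -0.16], [-3.1, 3.1]. Speed limits (rad/s): [2.79, 2.79, 3.14, 3.14, 3.14, 3.14].

INTERFACE

Orientations are given as a unit quaternion [x, y, z, w].
In Python, from bench import arm gives the robot as it stands. The module is installed in compiled form; this text tells all that it offers.
- The arm moves only by the tool servo_tool, never from a script. Its argument "increments" is a list of rows, each a list of 7 numbers: the opening, from 0 (shut) to 1 (fully open), then the shift along the tool's x, y, z in m, then the turn, a rotation vector about the tool's x, y, z in degrees. In form: [[grip, x, y, z, ax, ay, az], ...]. A call has 1 to 12 rows; each row is the pose to reach, as a shift and turn from the pose commanded when the call began, along the tool's axes at that moment; what a row does not reach only later rows make up. A row lasts 1/8 s, in which the tool goes at most 62.5 mm and 10.7 degrees, less where a joint would pass 70% of its speed; a pose out of reach is approached as far as the arm can. A call with a gripper value outside its range is refused whole. The fingers move at their own pace and stop on an object; the grip force is fixed at half the most. Time passes only in rows, so rows that repeat a pose let the fingers close. It gives the time, the measured TCP pose, the force, the opening and the grip force at its end, in the units of the state.
- arm.read_state(): the state, without advancing time (a new reading comes with each control period).
- arm.get_image(name): name is "scene" or "top" or "wrist"; returns a dict with "color" (384x512x3 uint8, red, green, blue), "fx", "fy", "cx", "cy" (pixels), "k1" (the pictures are not rectified: a ray, as slopes to the right and down, at radius r is drawn at 1 + k1 r^2 times it, then the intrinsics apply), "rvec" (rotation vector, rad) and "tvec" (3), from world to camera coordinates, as OpenCV has them; the wrist camera has in their place "hand_eye" (4x4, takes a point from camera to tool coordinates, whose origin is the TCP and whose axes are the flange's). Camera axes: x right, y down, z forward; pixel columns grow to the right and rows downward; lengths in mm; the calibration is good to about 2 mm. A picture is of the moment at which its call begins: read the wrist's pose just before it. There is no depth.
- arm.job_done(): hands the job in; it is judged then, once.
Trained networks look in the newest picture that a camera, given by its name, has taken for a name from the list of things; names that differ only in an ending like _2 or _b are one class to them, and where a whole thing is asked for, a point or a joint stands for the part that bears it (a point fixed in the world has none). Each returns a list of dicts, best first, with "p" (0 to 1); they miss things now and then, are a little off and sometimes report something else, mostly with a low value. They report only what shows in the picture. A call takes as long as a camera call. They do not tell look-alikes from the thing itself.
- arm.look_for(camera, thing): "box" ([centre column, centre row, width, height] in pixels, round what is visible of it).
- arm.spot_point(camera, thing): "centre" ([column, row] in pixels: a listed point, or the origin of a listed thing).
The state is a dict: "clock": time; "joints": joint angles; "joint_vel": joint speeds; "joint_efforts": joint torques, N m; "position": TCP position; "ee_rot": TCP orientation; "contact_force": force on the tool from outside, world axes, zero at the start; "wrist_torque": the same for the moment, N m; "gripper_width": finger opening in mm; "grasp_force": force on a finger pad.
Only numpy, scipy, OpenCV 4.12 (cv2) and the standard library are available. Lean on these libraries where they do the work, as an engineer would, in place of code of your own. Each camera call takes 0.05 s, during which the arm holds its last target. There are 200 camera calls.

## Working session

There is one attempt and no reset: what is moved stays moved. The work goes in short steps, Python scripts to look and compute and a tool call to move; the robot and the scene stay as the last step left them, time stands still between calls to the robot, and variables do not carry over. Pictures are saved under pics/ and viewed, at most 13 in all, crops included, and the job is handed in when it is done.

Besides the shell and the picture viewer there is one more tool, called after "Call:" as a command line: name --pt "numbers of a row" for each row, then --argument value for the rest. servo_tool: Moves the arm, as the interface text tells. Its arguments: {"type":"object","properties":{"increments":{"type":"array","items":{"type":"array","items":{"type":"number"}}}},"required":["increments"]}

```bash
mkdir -p pics
cat > h.py <<'E'
import numpy as np, cv2
from scipy.spatial.transform import Rotation as R
from bench import arm
def cam(name):
    s=arm.read_state(); im=arm.get_image(name)
    if 'hand_eye' in im:
        T=np.eye(4); T[:3,:3]=R.from_quat(s['ee_rot']).as_matrix(); T[:3,3]=s['position']
        C=T@np.array(im['hand_eye'])
    else:
        W=np.eye(4); W[:3,:3]=cv2.Rodrigues(np.array(im['rvec'],float))[0]; W[:3,3]=np.array(im['tvec']).ravel(); C=np.linalg.inv(W)
    im['C']=C; return im
def ray(im,px):
    d=np.array([(px[0]-im['cx'])/im['fx'],(px[1]-im['cy'])/im['fy']]); u=d.copy()
    for _ in range(30): u=d/(1+im['k1']*(u@u))
    return im['C'][:3,3], im['C'][:3,:3]@np.r_[u,1]
def at_z(im,px,z):
    o,d=ray(im,px); return o+d*(z-o[2])/d[2]
def proj(im,P):
    W=np.linalg.inv(im['C']); p=W[:3,:3]@np.array(P,float)+W[:3,3]; u=p[:2]/p[2]; u=u*(1+im['k1']*(u@u))
    return np.array([u[0]*im['fx']+im['cx'],u[1]*im['fy']+im['cy']])
def save(im,fn,crop=None,sc=1):
    c=im['color'][:,:,::-1]
    if crop: c=c[crop[1]:crop[3],crop[0]:crop[2]]
    cv2.imwrite('pics/'+fn,cv2.resize(c,None,fx=sc,fy=sc,interpolation=cv2.INTER_CUBIC))
E
cat > a.py <<'E'
from h import *
np.set_printoptions(precision=1,suppress=True)
H={'holder':0,'flower':24,'knob':0,'knob_pointer':44,'cure_box':0,'drawer_floor':14,'drawer_lip':81,'shaft_tip':136,'lacquer_can':0,'spray_gun':0,'spanner':0}
for n in ['top','scene']:
    im=cam(n); save(im,n+'1.png',sc=1.5); print(n,im['C'][:3,3])
    for t,z in H.items():
        for d in arm.spot_point(n,t)[:6]:
            if d['p']>.2: print(t,round(d['p'],2),np.array(d['centre']),at_z(im,d['centre'],z)[:2])
print(arm.read_state())
E
python3 a.py
```

```text
top [ 379.8    0.  1343.5]
holder 0.73 [175.8 229.1] [492.7 311.2]
flower 0.49 [138.5 230.8] [482.  435.1]
flower 0.45 [175.  223.5] [509.6 309.3]
knob 0.46 [382.5 236. ] [ 478.9 -400. ]
knob_pointer 0.74 [382. 235.] [ 479.  -385.3]
knob_pointer 0.63 [360.7 242.4] [ 454.  -312.9]
cure_box 0.95 [251.3 159.6] [742.3  55.5]
drawer_floor 0.72 [251.2 210.8] [558.6  51.7]
drawer_floor 0.23 [253.  240.3] [458.5  43.6]
drawer_lip 0.89 [253.  241.1] [452.   41.4]
lacquer_can 0.62 [170.3 180. ] [665.4 340. ]
spray_gun 0.61 [375.9 175.4] [ 691.6 -384. ]
spanner 0.63 [203.2 170.9] [699.5 224.2]
scene [1094.9 -224.9  984.2]
holder 0.91 [337.9 153.1] [499.2 314.9]
holder 0.86 [368.1 134.7] [473.6 444.9]
flower 0.63 [369.  130.3] [474.2 441.4]
flower 0.49 [341.1 149.1] [504.2 318.9]
knob 0.79 [137.4 207.3] [ 432.9 -318.1]
knob 0.59 [113.1 231.2] [ 480.6 -399.8]
knob_pointer 0.76 [135.  206.9] [ 458.5 -319.7]
knob_pointer 0.75 [112.7 223.3] [ 484.  -387.6]
cure_box 0.95 [301.5 248.3] [743.5  57.2]
cure_box 0.54 [271.  193.1] [548.   56.5]
drawer_floor 0.65 [271.7 192.2] [553.8  55.6]
drawer_lip 0.65 [252.4 153.5] [447.3  41.5]
shaft_tip 0.61 [286.9 199.5] [657.5  46.3]
lacquer_can 0.73 [365.5 189.9] [654.1 320. ]
spray_gun 0.93 [139.  293.1] [ 682.7 -379.5]
spanner 0.6 [348.  205.5] [679.1 243.8]
{'clock': 1.2, 'joints': array([-1. ,  0.4,  0. , -0. , -1.2, -0.3]), 'joint_vel': array([-0.,  0., -0., -0., -0., -0.]), 'joint_efforts': array([ -0. , -39.2,  18.9,   4.2,  -0. ,  -0. ]), 'position': array([ 191.2, -595. ,  231.3]), 'ee_rot': array([-0.2,  1. ,  0. ,  0. ]), 'contact_force': array([0.2, 0.8, 0. ]), 'wrist_torque': array([-0., -0., -0.]), 'grasp_force': 0.0, 'gripper_width': 85.2236112871818}
```

View pics/top1.png

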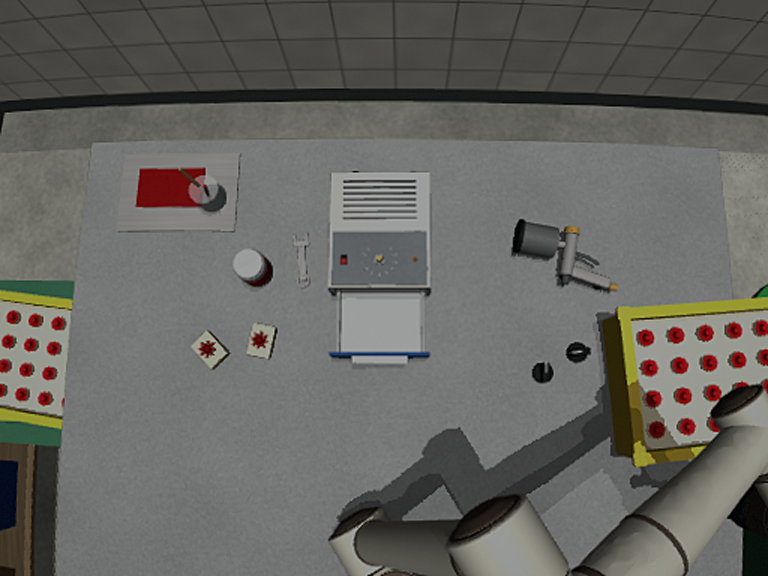

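View pics/scene1.png

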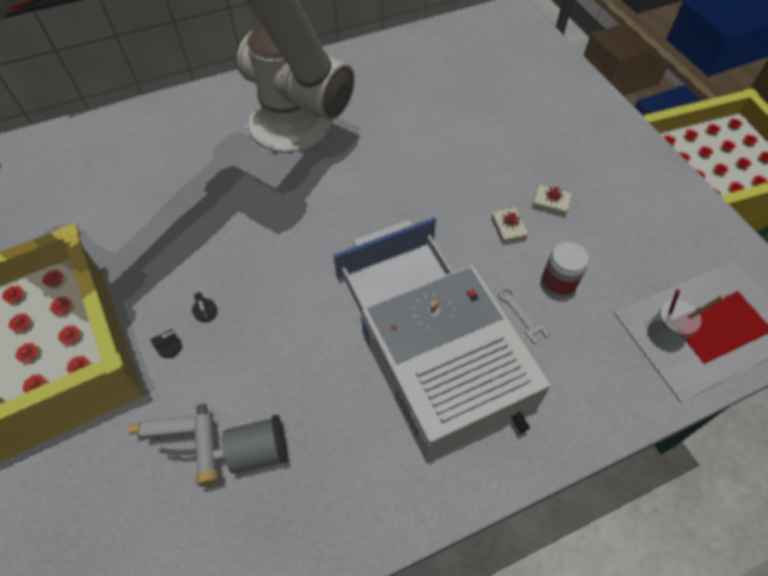

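Top view (×1.5 pixels) shows two possible holders at (262,341) and (210,349), and two possible knobs at (542,372) and (577,352). The robot's right is image right, so the holder I want is (262,341), native (175,227), world about (500,314). The knob farthest left is (542,372), native (361,248), world about (435,-318). The drawer front is at (380,355) and the shaft at (379,259).

```bash
cat >> h.py <<'E'
np.set_printoptions(precision=4,suppress=True)
def yaw(): # world angle of the tool x axis (tool down), deg
    x=R.from_quat(arm.read_state()['ee_rot']).as_matrix()[:,0]; return np.degrees(np.arctan2(x[1],x[0]))
def go(P,yw=None):
    "shift (m) in tool axes & turn (deg) to reach TCP P mm, tool x axis at yaw yw, pointing down"
    s=arm.read_state(); M=R.from_quat(s['ee_rot'])
    sh=M.inv().apply(np.array(P,float)-s['position'])/1000
    c=np.radians(yaw() if yw is None else yw); T=np.array([[np.cos(c),np.sin(c),0],[np.sin(c),-np.cos(c),0],[0,0,-1]]).T
    rv=np.degrees((M.inv()*R.from_matrix(T)).as_rotvec()); print('go',P,yw,'->',sh,rv)
E
python3 - <<'E'
from h import *
im=cam('wrist'); print(im['hand_eye'],im['fx'],im['cx'],im['cy'],im['k1'],yaw(),arm.read_state()['ee_rot'])
t=cam('top'); save(t,'crop.png',(110,190,410,270),2.6)
go([400,-330,280],0); go([480,290,280],0); go([600,50,330],0); go([600,50,330],180);go([600,50,330],90);go([600,50,330],-90)
E
```

```text
[[   0.0002   -0.9445   -0.3284   85.1514]
 [   1.       -0.0002    0.0011    0.0461]
 [  -0.0011   -0.3284    0.9445 -141.8753]
 [   0.        0.        0.        1.    ]] 322.502961139527 253.69019226803542 187.77043098501156 -0.06650288244247106 -162.18976617707904 [-0.1548  0.9879  0.     -0.    ]
go [400, -330, 280] 0 -> [-0.2799  0.1885 -0.0487] [  -0.003     0.0007 -162.1947]
go [480, 290, 280] 0 -> [-0.5456  0.7543 -0.0487] [  -0.003     0.0007 -162.1947]
go [600, 50, 330] 0 -> [-0.5865  0.4891 -0.0986] [  -0.003     0.0007 -162.1947]
go [600, 50, 330] 180 -> [-0.5865  0.4891 -0.0986] [ 0.0005  0.0021 17.8053]
go [600, 50, 330] 90 -> [-0.5865  0.4891 -0.0986] [  0.0022   0.0013 107.8053]
go [600, 50, 330] -90 -> [-0.5865  0.4891 -0.0986] [ -0.0012   0.002  -72.1947]
```

View pics/crop.png

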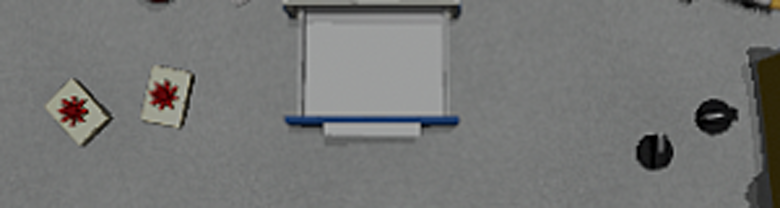

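The crop confirms the choices: the right-hand of the two holders at crop (167,97), and the left-hand knob at (655,152) with its pointer towards +x. I'll look at the knob from above on the way.

Call:
servo_tool --pt "1 -0.05 0.03 0 0 0 0" --pt "1 -0.1 0.06 0 0 0 6" --pt "1 -0.155 0.095 0 0 0 12" --pt "1 -0.205 0.13 0.02 0 0 17.8" --pt "1 -0.255 0.16 0.05 0 0 17.8" --pt "1 -0.307 0.192 0.091 0 0 17.8" --pt "1 -0.307 0.192 0.091 0 0 17.8" --pt "1 -0.307 0.192 0.091 0 0 17.8" --pt "1 -0.307 0.192 0.091 0 0 17.8"

```text
clock: 2.42
position: [424.8, -319.5, 141.4]
ee_rot: [0.0, 1.0, -0.001, 0.001]
contact_force: [-0.1, -0.7, -0.2]
gripper_width: 85.4
grasp_force: 0.0
```

```bash
cat > v.py <<'E'
from h import *
import sys
im=cam('wrist'); save(im,sys.argv[1]); s=arm.read_state(); print(s['clock'],s['position'],yaw())
H={'holder':0,'flower':24,'knob':0,'knob_pointer':44,'cure_box':0,'drawer_floor':14,'drawer_lip':81,'shaft_tip':136}
for t in sys.argv[2:]:
    for d in arm.spot_point('wrist',t)[:4]:
        if d['p']>.15: print(t,round(d['p'],2),np.array(d['centre']),at_z(im,d['centre'],H[t])[:2])
E
python3 v.py k1.png knob knob_pointer
python3 - <<'E'
from h import *
go([580,50,250],180); go([470,310,140],180)
E
```

```text
2.475 [ 424.6384 -319.5954  141.4386] 179.916594882302
knob 0.78 [250.9 184.6] [ 435.1231 -321.9743]
knob 0.71 [170.2 227.7] [ 479.5229 -401.025 ]
knob_pointer 0.95 [252.2 226.5] [ 456.5308 -320.6258]
go [580, 50, 250] 180 -> [-0.1551  0.3697 -0.1087] [-0.045   0.1023 -0.1015]
go [470, 310, 140] 180 -> [-0.0444  0.6296  0.0009] [-0.045   0.1023 -0.1015]
```

View pics/k1.png

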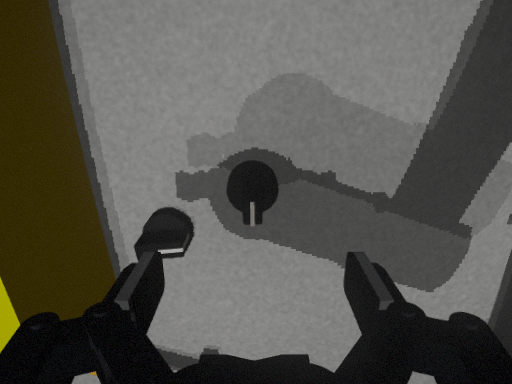

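The knob is at wrist pixel (252,187), with its pointer at (252,226), so it points almost exactly along +x. Next is a look at the shaft.

Call:
servo_tool --pt "1 -0.03 0.04 -0.05 0 0 0" --pt "1 -0.06 0.08 -0.1 0 0 0" --pt "1 -0.09 0.13 -0.109 0 0 0" --pt "1 -0.12 0.18 -0.109 0 0 0" --pt "1 -0.15 0.23 -0.109 0 0 0" --pt "1 -0.18 0.28 -0.109 0 0 0" --pt "1 -0.205 0.33 -0.109 0 0 0" --pt "1 -0.225 0.368 -0.109 0 0 0" --pt "1 -0.225 0.368 -0.109 0 0 0" --pt "1 -0.225 0.368 -0.109 0 0 0" --pt "1 -0.225 0.368 -0.109 0 0 0"

```text
clock: 3.95
position: [649.3, 48.2, 249.8]
ee_rot: [0.001, 1.0, 0.0, 0.0]
contact_force: [0.3, 0.6, 0.1]
gripper_width: 85.2
grasp_force: 0.0
```

```bash
python3 v.py s1.png shaft_tip drawer_lip drawer_floor cure_box
python3 - <<'E'
from h import *
im=cam('wrist'); save(im,'s1.png')
save(im,'s1c.png',(180,110,330,220),5)
go([470,310,140],180)
E
```

```text
4.0 [649.3248  48.2119 249.8812] 179.90238980200317
shaft_tip 0.57 [251.3 203.8] [667.5167  46.3048]
drawer_floor 0.67 [250.7  63.7] [550.5136  45.3647]
cure_box 0.67 [253.5 214.9] [738.394   48.1406]
go [470, 310, 140] 180 -> [0.1798 0.2607 0.1095] [ 0.0067  0.0166 -0.0322]
```

View pics/s1.png

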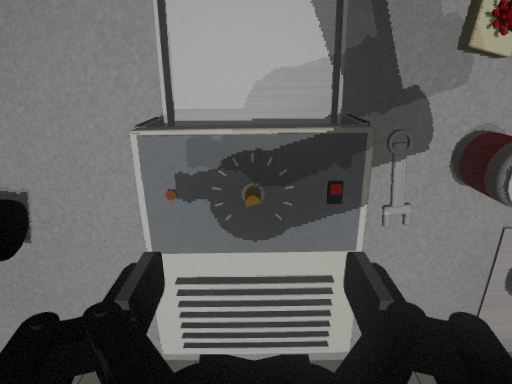

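The shaft is at wrist pixel (252,197), with the drawer above it in the image. The box is only slightly turned. Next, the holder.

Call:
servo_tool --pt "1 0.05 0.03 0 0 0 0" --pt "1 0.1 0.06 0 0 0 0" --pt "1 0.14 0.1 0 0 0 0" --pt "1 0.17 0.15 0 0 0 0" --pt "1 0.18 0.21 0.03 0 0 0" --pt "1 0.18 0.255 0.06 0 0 0" --pt "1 0.18 0.262 0.11 0 0 0" --pt "1 0.18 0.262 0.11 0 0 0" --pt "1 0.18 0.262 0.11 0 0 0" --pt "1 0.18 0.262 0.11 0 0 0"

```text
clock: 5.5
position: [470.9, 311.9, 141.9]
ee_rot: [0.0, 1.0, 0.002, 0.002]
contact_force: [0.4, 0.5, 0.1]
gripper_width: 85.8
grasp_force: 0.0
```

```bash
python3 v.py h1.png holder flower
python3 - <<'E'
from h import *
# holder top: cream mask -> min area rect at z=24
im=cam('wrist'); c=im['color'].astype(int)
m=((c[...,0]>110)&(c[...,0]-c[...,2]>15)).astype(np.uint8); m=cv2.morphologyEx(m,cv2.MORPH_CLOSE,np.ones((9,9)))
n,l,st,ce=cv2.connectedComponentsWithStats(m)
for i in range(1,n):
    if st[i,4]>800:
        cn=max(cv2.findContours((l==i).astype(np.uint8),0,1)[0],key=cv2.contourArea)[:,0]
        W=np.float32([at_z(im,p,24)[:2] for p in cn]); r=cv2.minAreaRect(W); print(st[i],r)
# box edges in s1
s=cv2.imread('pics/s1.png'); 
o=dict(im); T=np.eye(4);T[:3,:3]=R.from_euler('z',0).as_matrix(); T[:3,:3]=np.array([[-1,0,0],[0,1,0],[0,0,-1]]);T[:3,3]=[649.3,48.2,249.9]; o['C']=T@np.array(im['hand_eye'])
g=cv2.cvtColor(s,cv2.COLOR_BGR2GRAY).astype(float)
for r0,r1 in [(122,140),(243,262)]:
    P=[]
    for cc in list(range(155,350,3)):
        d=np.abs(np.diff(cv2.GaussianBlur(g,(1,5),0)[r0:r1,cc])); P.append(at_z(o,(cc,r0+d.argmax()+.5),110)[:2])
    P=np.array(P); k=np.ones(len(P),bool)
    for _ in range(5):
        q=np.polyfit(P[k,1],P[k,0],1); e=P[:,0]-np.polyval(q,P[:,1]); k=abs(e)<1.5
    print('edge slope deg (box yaw)',-np.degrees(np.arctan(q[0])),np.polyval(q,46),k.sum())
for p in [(134,131),(370,129),(149,253),(361,252)]: print(at_z(o,p,110))
E
```

```text
5.55 [470.7227 311.837  141.6716] 179.96217306953827
holder 0.74 [276.  334.5] [660.4231 337.7482]
holder 0.69 [389.7 179. ] [476.3681 439.9217]
holder 0.59 [259.4 201.4] [498.5118 318.0194]
flower 0.71 [258.2 210.3] [497.3009 316.4615]
flower 0.57 [397.2 183. ] [472.276  436.1954]
[ 350  136   95   95 4437] ((473.8573913574219, 436.3522033691406), (72.82498931884766, 52.73054122924805), 45.76520919799805)
edge slope deg (box yaw) 0.6862593980871357 607.1169123980739 53
edge slope deg (box yaw) 1.0231727603716896 730.1221031539604 62
[609.0684 -56.9965 110.    ]
[607.3313 150.7087 110.    ]
[731.412  -56.7787 110.    ]
[730.3808 156.3055 110.    ]
```

View pics/h1.png

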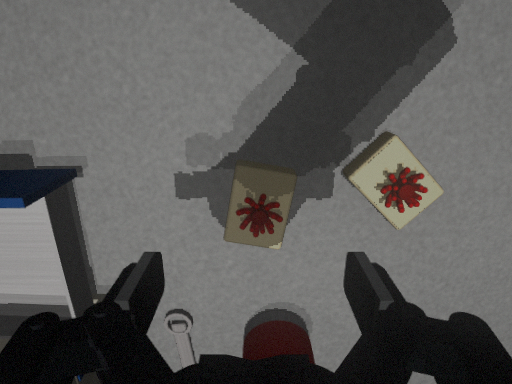

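The target holder is at wrist pixel (259,207), in the gripper's shadow. The look-alike is at (398,182). I'll measure the target's yaw by colour.

Run:
```python
from h import *
im=cam('wrist'); c=cv2.cvtColor(im['color'],cv2.COLOR_RGB2HSV)
m=np.zeros(c.shape[:2],np.uint8); m[150:260,205:320]=(c[150:260,205:320,1]>50); m=cv2.morphologyEx(m,cv2.MORPH_CLOSE,np.ones((5,5)))
cn=max(cv2.findContours(m,0,1)[0],key=cv2.contourArea)[:,0]
print(cv2.approxPolyDP(cv2.convexHull(cn),3,True)[:,0].tolist())
for z in (0,24):
    r=cv2.minAreaRect(np.float32([at_z(im,p,z)[:2] for p in cn])); print(z,r)
go([497.5,317,10],180)
# silhouettes of a model holder vs. mask: fit x,y,yaw
from scipy.optimize import minimize
def sil(v):
    x,y,a=v; a=np.radians(a); Rm=np.array([[np.cos(a),-np.sin(a)],[np.sin(a),np.cos(a)]])
    P=[np.r_[Rm@[sx*37,sy*27]+[x,y],z] for sx in(-1,1) for sy in(-1,1) for z in(0,24)]
    h=cv2.convexHull(np.float32([proj(im,p) for p in P])); t=np.zeros_like(m); cv2.fillConvexPoly(t,np.int32(h*16),1,shift=4); return t
hm=np.zeros_like(m); cv2.fillConvexPoly(hm,cv2.convexHull(cn),1)
f=lambda v:float((sil(v)!=hm).sum())
for a0 in (-10,10): 
    q=minimize(f,[497,317,a0],method='Nelder-Mead',options=dict(initial_simplex=[[497,317,a0],[502,317,a0],[497,322,a0],[497,317,a0+8]])); print(q.x,q.fun,hm.sum())
```

```text
[[240, 161], [292, 170], [297, 177], [279, 250], [225, 241], [235, 169]]
0 ((503.638916015625, 317.7691955566406), (57.810569763183594, 84.77417755126953), 80.18229675292969)
24 ((493.5383605957031, 317.2200622558594), (52.89691925048828, 77.56880950927734), 80.18229675292969)
go [497.5, 317, 10] 180 -> [-0.0273  0.0052  0.1303] [ 0.0771  0.0669 -0.0224]
[497.0167 316.6884 -10.9761] 331.0 5088
[496.7093 317.0865  -9.9895] 325.0 5088
```

Call:
servo_tool --pt "1 -0.026 0.005 0.03 0 0 10" --pt "1 -0.026 0.005 0.07 0 0 10" --pt "1 -0.026 0.005 0.11 0 0 10" --pt "1 -0.026 0.005 0.14 0 0 10" --pt "1 -0.026 0.005 0.14 0 0 10" --pt "0.5 -0.026 0.005 0.14 0 0 10" --pt "0.3 -0.026 0.005 0.14 0 0 10" --pt "0.3 -0.026 0.005 0.14 0 0 10" --pt "0.3 -0.026 0.005 0.14 0 0 10" --pt "0.3 -0.026 0.005 0.14 0 0 10"

```text
clock: 7.0
position: [496.7, 317.8, 1.5]
ee_rot: [0.087, 0.996, 0.001, 0.001]
contact_force: [-0.6, 1.2, 7.2]
gripper_width: 52.7
grasp_force: 65.7
```

Run:
```python
from h import *
s=arm.read_state(); print(s['position'],yaw(),s['contact_force'],s['gripper_width'],s['grasp_force'])
go([540,47.5,150],180.9)
```

```text
[496.7407 317.8447   1.4508] 170.04342164659053 [-0.5611  1.2149  7.2022] 52.69586026951552 65.69743394851685
go [540, 47.5, 150] 180.9 -> [-0.0897 -0.2583 -0.1491] [  0.166    0.1601 -10.8563]
```

Call:
servo_tool --pt "0.3 0 0 -0.04 0 0 0" --pt "0.3 0 0 -0.09 0 0 0" --pt "0.3 -0.01 -0.02 -0.14 0 0 0" --pt "0.3 -0.03 -0.06 -0.149 0 0 -5" --pt "0.3 -0.045 -0.11 -0.149 0 0 -10.9" --pt "0.3 -0.06 -0.16 -0.149 0 0 -10.9" --pt "0.3 -0.08 -0.21 -0.149 0 0 -10.9" --pt "0.3 -0.09 -0.245 -0.149 0 0 -10.9" --pt "0.3 -0.09 -0.258 -0.149 0 0 -10.9" --pt "0.3 -0.09 -0.258 -0.149 0 0 -10.9" --pt "0.3 -0.09 -0.258 -0.149 0 0 -10.9"

```text
clock: 8.38
position: [539.5, 48.0, 148.5]
ee_rot: [-0.008, 1.0, 0.0, 0.0]
contact_force: [-0.2, 0.2, -1.3]
gripper_width: 52.7
grasp_force: 64.9
```

Run:
```python
from h import *
s=arm.read_state(); print(s['position'],yaw(),s['contact_force'],s['gripper_width'],s['grasp_force'])
im=cam('wrist'); save(im,'d1.png'); t=cam('top')
for n,i in (('wrist',im),('top',t)):
  for th,z in (('drawer_lip',81),('drawer_floor',14)):
    for d in arm.spot_point(n,th)[:2]: print(n,th,d['p'],at_z(i,d['centre'],z))
go([541,46,17],180.9)
```

```text
[539.5371  47.9594 148.4678] -179.02618412384206 [-0.1859  0.2336 -1.3312] 52.659183118638715 64.90138649940491
wrist drawer_floor 0.7 [550.4544  48.8939  14.    ]
top drawer_lip 0.67 [454.2986  35.653   81.    ]
top drawer_floor 0.59 [551.8056  44.3678  14.    ]
top drawer_floor 0.37 [658.5107 334.4563  14.    ]
go [541, 46, 17] 180.9 -> [-0.0015 -0.0017  0.1313] [ 0.0015 -0.0036  0.067 ]
```

View pics/d1.png

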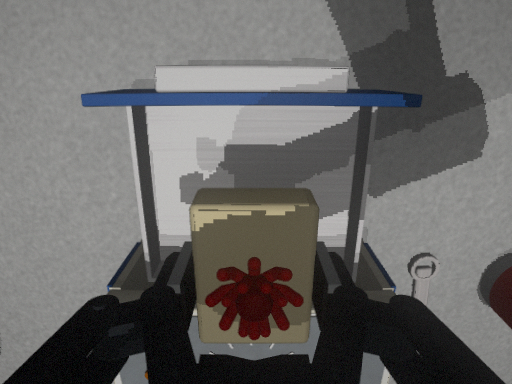

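Wrist view: the holder is gripped square at (255,265), the drawer lip is at (252,80) and the clear drawer floor at (250,150). I'm lowering it now.

Call:
servo_tool --pt "0.3 -0.001 -0.001 0.04 0 0 0" --pt "0.3 -0.001 -0.001 0.08 0 0 0" --pt "0.3 -0.001 -0.001 0.11 0 0 0" --pt "0.3 -0.001 -0.001 0.122 0 0 0" --pt "0.3 -0.001 -0.001 0.128 0 0 0" --pt "0.3 -0.001 -0.001 0.132 0 0 0" --pt "0.3 -0.001 -0.001 0.132 0 0 0" --pt "0.3 -0.001 -0.001 0.132 0 0 0"

```text
clock: 9.68
position: [541.0, 46.2, 17.1]
ee_rot: [-0.008, 1.0, 0.0, 0.001]
contact_force: [0.3, -0.4, -1.9]
gripper_width: 52.8
grasp_force: 64.9
```

Call:
servo_tool --pt "0.3 0 0 0.001 0 0 0" --pt "0.3 0 0 0.0015 0 0 0" --pt "0.6 0 0 0.0015 0 0 0" --pt "0.9 0 0 0.0015 0 0 0" --pt "0.9 0 0 0.0015 0 0 0" --pt "0.9 0 0 0.0015 0 0 0" --pt "0.9 0 0 -0.02 0 0 0" --pt "0.9 0 0 -0.07 0 0 0" --pt "0.9 0 0 -0.12 0 0 0" --pt "0.9 0 0 -0.16 0 0 0" --pt "0.9 0 0 -0.16 0 0 0"

```text
clock: 11.05
position: [542.6, 46.6, 180.1]
ee_rot: [-0.008, 1.0, 0.001, 0.004]
contact_force: [0.3, 0.7, -1.5]
gripper_width: 77.1
grasp_force: 0.0
```

Run:
```python
from h import *
s=arm.read_state(); print(s['position'],yaw(),s['contact_force'],s['gripper_width'],s['grasp_force'])
im=cam('wrist'); save(im,'d2.png')
for th,z in (('holder',14),('flower',38),('drawer_lip',81)):
    for d in arm.spot_point('wrist',th)[:2]: print(th,d['p'],d['centre'],at_z(im,d['centre'],z))
go([400,44,180],180.9); go([400,44,78],180.9)
```

```text
[542.5568  46.5864 180.0509] -179.06551845305208 [ 0.2933  0.7262 -1.492 ] 77.10573168397681 0.0
holder 0.69 [253.8, 166.0] [542.9016  47.3539  14.    ]
flower 0.86 [251.1, 172.7] [542.5479  44.7833  38.    ]
drawer_lip 0.89 [254.5, 59.2] [446.4562  45.9953  81.    ]
go [400, 44, 180] 180.9 -> [ 0.1396  0.0005 -0.0048] [-0.0393 -0.1735 -0.0098]
go [400, 44, 78] 180.9 -> [0.1393 0.0005 0.0972] [-0.0393 -0.1735 -0.0098]
```

View pics/d2.png

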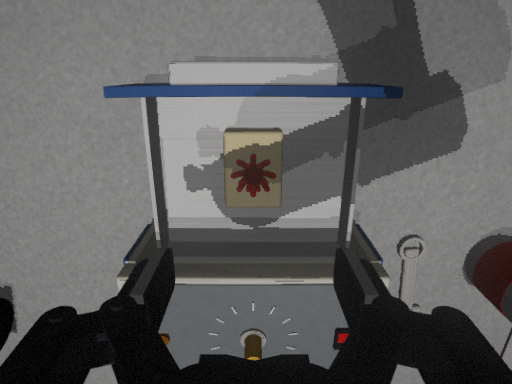

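The holder stands flat in the drawer at (253,168), with the lip at (254,62) and world x about 447. Next I'll shut the fingers, come down in front of the lip and push.

Call:
servo_tool --pt "0.5 0.05 0 0 0 0 0" --pt "0 0.1 0 0 0 0 0" --pt "0 0.137 0 0 0 0 0" --pt "0 0.137 0 0.05 0 0 0" --pt "0 0.137 0 0.09 0 0 0" --pt "0 0.137 0 0.108 0 0 0" --pt "0 0.137 0 0.108 0 0 0" --pt "0 0.137 0 0.108 0 0 0"

```text
clock: 12.25
position: [403.8, 43.9, 68.5]
ee_rot: [-0.008, 1.0, -0.0, -0.0]
contact_force: [0.4, 0.2, 1.4]
gripper_width: -0.0
grasp_force: 0.0
```

Run:
```python
from h import *
go([436,45,70],180.9); go([500,46,70],180.9);go([572,47,70],180.9)
```

```text
go [436, 45, 70] 180.9 -> [-0.0322  0.0006 -0.0015] [-0.0126 -0.0014  0.0206]
go [500, 46, 70] 180.9 -> [-0.0962  0.0006 -0.0015] [-0.0126 -0.0014  0.0206]
go [572, 47, 70] 180.9 -> [-0.1682  0.0004 -0.0015] [-0.0126 -0.0014  0.0206]
```

Call:
servo_tool --pt "0 -0.02 0.001 0 0 0 0" --pt "0 -0.032 0.001 0 0 0 0" --pt "0 -0.044 0.001 0 0 0 0" --pt "0 -0.058 0.001 0 0 0 0" --pt "0 -0.073 0.001 0 0 0 0" --pt "0 -0.088 0.001 0 0 0 0" --pt "0 -0.103 0.001 0 0 0 0" --pt "0 -0.118 0.001 0 0 0 0" --pt "0 -0.132 0.001 0 0 0 0" --pt "0 -0.144 0.001 0 0 0 0" --pt "0 -0.152 0.001 0 0 0 0" --pt "0 -0.158 0.001 0 0 0 0"

```text
clock: 13.75
position: [561.9, 47.4, 68.3]
ee_rot: [-0.008, 1.0, 0.0, -0.0]
contact_force: [-2.2, -0.2, -0.7]
gripper_width: -0.4
grasp_force: 0.7
```

Call:
servo_tool --pt "0 -0.004 0 0 0 0 0" --pt "0 -0.007 0 0 0 0 0" --pt "0 -0.009 0 0 0 0 0" --pt "0 -0.009 0 0 0 0 0"

```text
clock: 14.25
position: [570.8, 47.5, 68.4]
ee_rot: [-0.008, 1.0, 0.0, 0.0]
contact_force: [-0.2, 0.7, -0.4]
gripper_width: -0.1
grasp_force: 0.2
```

Not at the stop yet, so I keep pushing until the force rises.

Call:
servo_tool --pt "0 -0.002 0 0 0 0 0" --pt "0 -0.004 0 0 0 0 0" --pt "0 -0.004 0 0 0 0 0"

```text
clock: 14.62
position: [572.7, 47.3, 68.1]
ee_rot: [-0.008, 1.0, -0.0, -0.002]
contact_force: [-5.5, 0.8, 2.6]
gripper_width: 0.2
grasp_force: 2.8
```

Call:
servo_tool --pt "0 -0.002 0 0 0 0 0" --pt "0 -0.003 0 0 0 0 0" --pt "0 -0.003 0 0 0 0 0"

```text
clock: 15.0
position: [572.6, 47.0, 67.8]
ee_rot: [-0.007, 1.0, -0.001, -0.005]
contact_force: [-11.5, 3.1, 7.5]
gripper_width: 0.2
grasp_force: 6.1
```

The drawer is at its stop: x 572.6 matches the shut geometry, and the force is rising. Back off, then take a view straight down on the shaft.

Call:
servo_tool --pt "0 0.025 0 0 0 0 0" --pt "0 0.025 0 -0.05 0 0 0" --pt "0.5 0.01 0 -0.1 0 0 0" --pt "1 -0.05 0 -0.11 0 0 0" --pt "1 -0.1 0 -0.11 0 0 0" --pt "1 -0.15 0 -0.11 0 0 0" --pt "1 -0.187 0 -0.11 0 0 0" --pt "1 -0.187 0 -0.11 0 0 0" --pt "1 -0.187 0 -0.11 0 0 0" --pt "1 -0.187 0 -0.11 0 0 0"

```text
clock: 16.25
position: [763.9, 50.6, 179.2]
ee_rot: [-0.008, 1.0, 0.0, 0.0]
contact_force: [-0.4, 0.5, -1.3]
gripper_width: 85.5
grasp_force: 0.0
```

```bash
python3 v.py s2.png shaft_tip drawer_lip
python3 - <<'E'
from h import *
im=cam('wrist'); p=proj(im,[667,47.5,136]); print(p); x,y=map(int,p); y=max(y,60)
save(im,'s2c.png',(x-80,y-60,x+80,y+60),5)
s=arm.read_state(); np.savez('s2.npz',C=im['C'])
E
```

```text
16.3 [763.8962  50.6558 179.4081] -179.0682277016595
shaft_tip 0.72 [248.9  55. ] [667.6316  46.586 ]
[250.4863  53.3875]
```

View pics/s2c.png

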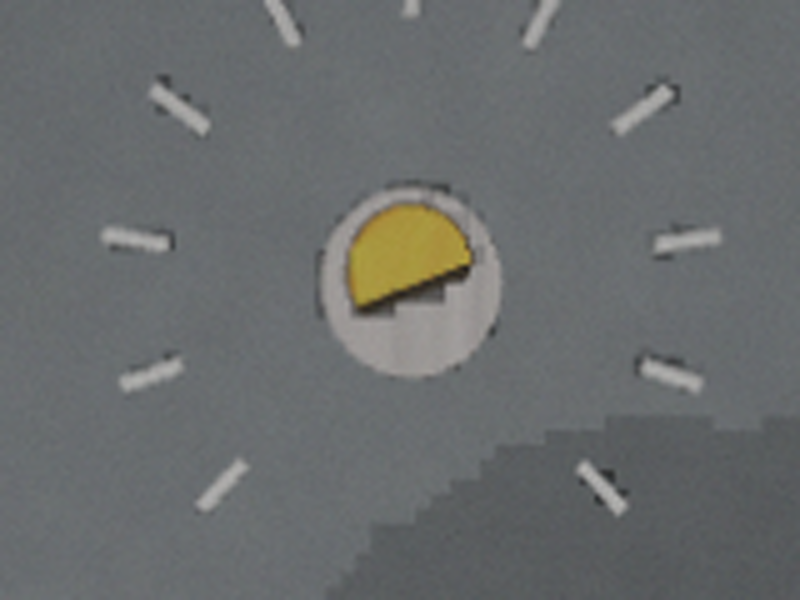

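Top-down crop: the shaft's yellow end is centred near crop (410,266). Its flat edge runs from (357,307) to (472,258) and faces +x, turned a bit. I'll fit it numerically.

Run:
```python
from h import *
from scipy.optimize import minimize
im=cam('wrist'); hsv=cv2.cvtColor(im['color'],cv2.COLOR_RGB2HSV)
m=((hsv[...,1]>110)).astype(np.uint8); w=np.zeros_like(m); w[35:75,230:275]=m[35:75,230:275]
S=8
big=cv2.resize(im['color'][35:75,230:275],None,fx=S,fy=S,interpolation=cv2.INTER_CUBIC); hb=cv2.cvtColor(big,cv2.COLOR_RGB2HSV)
mk=((hb[...,1]>100)&(hb[...,2]>90)).astype(np.uint8); print(mk.sum()/S/S)
def sil(v):
    x,y,a=v; t=np.linspace(0,2*np.pi,120); L=np.c_[np.minimum(7*np.cos(t),1.5),7*np.sin(t)]
    a=np.radians(a); W=L@np.array([[np.cos(a),np.sin(a)],[-np.sin(a),np.cos(a)]])+[x,y]
    P=np.array([proj(im,[p[0],p[1],136]) for p in W]); P=(P+.5-[230,35])*S-.5
    o=np.zeros_like(mk); cv2.fillPoly(o,[np.int32(P*16)],1,shift=4); return o
f=lambda v:float((sil(v)!=mk).sum())
for a0 in(-15,15):
    q=minimize(f,[667,47,a0],method='Nelder-Mead',options=dict(initial_simplex=[[667,47,a0],[670,47,a0],[667,50,a0],[667,47,a0+15]])); print(q.x,q.fun/S/S)
for p in [(241.4,61.4),(264.4,51.6)]: print(at_z(im,p,136))
print(yaw()); go([436,-320,200],183)
```

```text
336.265625
[667.2652  48.3172  20.5124] 30.078125
[667.3868  47.9971  19.7551] 29.625
[671.2192  42.6724 136.    ]
[666.0269  54.955  136.    ]
-179.0790057206535
go [436, -320, 200] 183 -> [ 0.3341 -0.3653 -0.0213] [ 0.0101  0.0425 -2.079 ]
```

Call:
servo_tool --pt "1 0.05 -0.035 0 0 0 0" --pt "1 0.1 -0.07 0 0 0 0" --pt "1 0.15 -0.105 0 0 0 0" --pt "1 0.19 -0.15 0 0 0 0" --pt "1 0.22 -0.2 0 0 0 0" --pt "1 0.24 -0.255 0 0 0 0" --pt "1 0.25 -0.31 0.02 0 0 0" --pt "1 0.25 -0.355 0.05 0 0 0" --pt "1 0.25 -0.367 0.099 0 0 0" --pt "1 0.25 -0.367 0.099 0 0 0" --pt "1 0.25 -0.367 0.099 0 0 0" --pt "1 0.25 -0.367 0.099 0 0 0"

```text
clock: 18.0
position: [522.0, -320.1, 81.9]
ee_rot: [-0.009, 1.0, -0.001, 0.002]
contact_force: [-0.4, -0.8, 0.1]
gripper_width: 85.6
grasp_force: 0.0
```

```bash
python3 v.py k2.png knob knob_pointer
python3 - <<'E'
from h import *
im=cam('wrist'); x,y=map(int,proj(im,[435,-320,30])); print(x,y); x0,y0=x-80,max(y-60,0)
save(im,'k2c.png',(x0,y0,x0+160,y0+120),5); print(x0,y0)
c=cv2.cvtColor(im['color'],cv2.COLOR_RGB2HSV)
big=cv2.resize(im['color'][y0:y0+120,x0:x0+160],None,fx=4,fy=4,interpolation=cv2.INTER_CUBIC)
E
```

```text
18.05 [ 521.7657 -320.0207   81.7252] -179.00467738096893
knob 0.73 [138.  137.7] [ 479.0473 -402.2163]
knob 0.65 [254.1  70.3] [ 433.1997 -321.3535]
knob_pointer 0.97 [251.2 112.9] [ 456.0306 -322.5469]
knob_pointer 0.66 [151.2 153. ] [ 479.3814 -379.4691]
256 74
176 14
```

View pics/k2c.png

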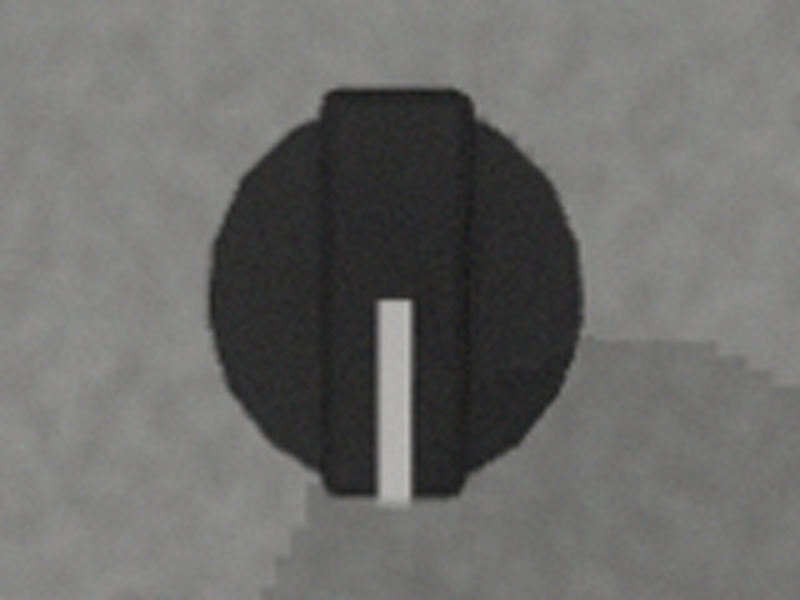

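Crop: the pointer line runs from crop (395,300) to (395,503). The bar spans columns 323–470 and rows 88–495.

Run:
```python
from h import *
im=cam('wrist'); f=lambda u,v:at_z(im,(176+u/5-.4,14+v/5-.4),44)[:2]
a,b=f(395,300),f(395,501); print(a,b,np.degrees(np.arctan2(*(b-a)[::-1])))
L1,L2,R1,R2=f(327,105),f(328,480),f(470,105),f(463,480)
for p,q in((L1,L2),(R1,R2)): print(p,q,np.degrees(np.arctan2(*(q-p)[::-1])))
print('ctr',(f(397,92)+f(395,495))/2, np.linalg.norm(f(397,92)-f(395,495)))
go([435,-321,60],181); go([435,-321,22],181)
```

```text
[ 434.4524 -320.9139] [ 455.3435 -320.5418] 1.0204393440491413
[ 415.4765 -328.1775] [ 453.2143 -327.8454] 0.5043171474332939
[ 415.2241 -313.615 ] [ 452.9645 -313.2097] 0.615318333869495
ctr [ 434.4128 -320.8124] 40.57663717949239
go [435, -321, 60] 181 -> [0.0859 0.0005 0.0202] [-0.0327  0.0965 -0.0521]
go [435, -321, 22] 181 -> [0.086  0.0006 0.0582] [-0.0327  0.0965 -0.0521]
```

Call:
servo_tool --pt "0.7 0.045 0.0005 0 0 0 0" --pt "0.6 0.0865 0.0005 0 0 0 0" --pt "0.5 0.0865 0.0005 0.03 0 0 0" --pt "0.5 0.0865 0.0005 0.05 0 0 0" --pt "0.5 0.0865 0.0005 0.06 0 0 0" --pt "0.5 0.0865 0.0005 0.06 0 0 0" --pt "0.5 0.0865 0.0005 0.06 0 0 0"

```text
clock: 19.12
position: [434.6, -321.5, 20.0]
ee_rot: [-0.008, 1.0, -0.0, 0.001]
contact_force: [-0.5, -0.3, 0.2]
gripper_width: 42.7
grasp_force: 0.0
```

Call:
servo_tool --pt "0.25 0 0 0.001 0 0 0" --pt "0 0 0 0.001 0 0 0" --pt "0 0 0 0.001 0 0 0" --pt "0 0 0 0.001 0 0 0" --pt "0 0 0 0.001 0 0 0"

```text
clock: 19.75
position: [434.4, -321.5, 19.0]
ee_rot: [-0.008, 1.0, -0.0, 0.001]
contact_force: [-0.3, 1.3, 4.9]
gripper_width: 15.3
grasp_force: 59.8
```

Run:
```python
from h import *
s=arm.read_state(); print(s['position'],yaw(),s['contact_force'],s['gripper_width'],s['grasp_force'])
go([667.3,48.1,185],201)
```

```text
[ 434.3804 -321.4674   18.9797] -179.0737394837143 [-0.3153  1.2891  4.8768] 15.293127731089458 59.75009858608246
go [667.3, 48.1, 185] 201 -> [-0.2391  0.3656 -0.166 ] [ -0.0493   0.0633 -20.0738]
```

Call:
servo_tool --pt "0 0 0 -0.05 0 0 0" --pt "0 0 0 -0.1 0 0 0" --pt "0 -0.02 0.03 -0.15 0 0 -5" --pt "0 -0.05 0.08 -0.166 0 0 -10" --pt "0 -0.085 0.13 -0.166 0 0 -15" --pt "0 -0.12 0.18 -0.166 0 0 -20.1" --pt "0 -0.15 0.23 -0.166 0 0 -20.1" --pt "0 -0.18 0.28 -0.166 0 0 -20.1" --pt "0 -0.215 0.33 -0.166 0 0 -20.1" --pt "0 -0.239 0.3656 -0.166 0 0 -20.1" --pt "0 -0.239 0.3656 -0.166 0 0 -20.1" --pt "0 -0.239 0.3656 -0.166 0 0 -20.1"

```text
clock: 21.25
position: [666.2, 47.8, 183.2]
ee_rot: [-0.182, 0.983, 0.0, -0.001]
contact_force: [-0.2, -0.2, -0.9]
gripper_width: 15.0
grasp_force: 59.0
```

```bash
cat > p.py <<'E'
from h import *
s=arm.read_state(); print(s['clock'],s['position'],yaw()+360,s['contact_force'],s['wrist_torque'],s['gripper_width'],s['grasp_force'])
E
cat p.py > q.py
cat >> q.py <<'E'
im=cam('wrist')
for d in arm.spot_point('wrist','knob_pointer')[:1]: print(d,at_z(im,d['centre'],s['position'][2]-19+44))
for d in arm.spot_point('wrist','knob')[:1]: print(d,at_z(im,d['centre'],s['position'][2]-19))
go([667.3,48.1,158],201); go([667.3,48.1,140],201)
t=cam('scene')
for d in arm.spot_point('scene','drawer_lip')[:1]: print(d['p'],at_z(t,d['centre'],81))
E
python3 q.py
```

```text
21.25 [666.1926  47.8373 183.209 ] 201.00296412044594 [-0.1705 -0.1543 -0.8648] [0.0208 0.0069 0.0096] 14.979285946829762 59.00498807430267
{'centre': [250.2, 322.7], 'p': 0.78} [685.8922  53.9092 208.209 ]
{'centre': [255.6, 236.0], 'p': 0.58} [665.0174  48.8068 164.209 ]
go [667.3, 48.1, 158] 201 -> [-0.0013  0.0008  0.0263] [ 0.0077 -0.03   -0.0722]
go [667.3, 48.1, 140] 201 -> [-0.0013  0.0008  0.0443] [ 0.0077 -0.03   -0.0722]
0.39 [582.0521  45.3999  81.    ]
```

Call:
servo_tool --pt "0 -0.001 0.0005 0.015 0 0 0" --pt "0 -0.001 0.0005 0.024 0 0 0" --pt "0 -0.001 0.0005 0.024 0 0 0" --pt "0 -0.001 0.0005 0.024 0 0 0"

```text
clock: 22.0
position: [667.9, 48.9, 160.3]
ee_rot: [-0.182, 0.983, -0.0, 0.0]
contact_force: [-0.2, -0.1, -0.3]
gripper_width: 14.2
grasp_force: 59.0
```

```bash
python3 p.py
```

```text
22.0 [667.9194  48.8933 160.2712] 201.01808798666326 [-0.1754 -0.0639 -0.2819] [ 0.0348 -0.0132  0.023 ] 14.151121748894388 59.00192677974701
```

Call:
servo_tool --pt "0 0.0005 -0.0004 0.003 0 0 0" --pt "0 0.0005 -0.0004 0.005 0 0 0" --pt "0 0.0005 -0.0004 0.007 0 0 0" --pt "0 0.0005 -0.0004 0.008 0 0 0" --pt "0 0.0005 -0.0004 0.008 0 0 0"

```text
clock: 22.62
position: [667.4, 48.4, 152.2]
ee_rot: [-0.182, 0.983, -0.0, -0.0]
contact_force: [0.3, 0.1, -0.1]
gripper_width: 14.9
grasp_force: 59.0
```

```bash
python3 p.py
```

```text
22.625 [667.3835  48.3569 152.1943] 201.0094041604398 [ 0.2926  0.1304 -0.1152] [-0.1166  0.0906 -0.0335] 14.869167308373545 59.00019586086273
```

Call:
servo_tool --pt "0 0 0 0.002 0 0 0" --pt "0 0 0 0.004 0 0 0" --pt "0 0 0 0.006 0 0 0" --pt "0 0 0 0.006 0 0 0"

```text
clock: 23.12
position: [667.3, 48.3, 146.0]
ee_rot: [-0.182, 0.983, 0.0, -0.0]
contact_force: [0.5, -0.9, -0.0]
gripper_width: 15.2
grasp_force: 59.0
```

```bash
python3 p.py
```

```text
23.125 [667.3185  48.3466 145.9598] 201.00500746544856 [ 0.4987 -0.8715 -0.0386] [-0.0464  0.0768  0.0009] 15.231336816626143 58.998152017593384
```

It slid on with no force. Continue to home and watch the spring force.

Call:
servo_tool --pt "0 0 0 0.002 0 0 0" --pt "0 0 0 0.004 0 0 0" --pt "0 0 0 0.006 0 0 0" --pt "0 0 0 0.0075 0 0 0" --pt "0 0 0 0.009 0 0 0" --pt "0 0 0 0.009 0 0 0"

```text
clock: 23.88
position: [667.4, 48.3, 137.8]
ee_rot: [-0.182, 0.983, -0.0, 0.0]
contact_force: [-2.6, -0.9, 3.1]
gripper_width: 14.7
grasp_force: 59.3
```

```bash
python3 p.py
```

```text
23.875 [667.4489  48.336  137.7921] 201.01737087778312 [-2.5852 -0.8713  3.0581] [-0.1244  0.5829 -0.0476] 14.686964368829127 59.32680308818817
```

Call:
servo_tool --pt "0 0 0 0.001 0 0 0" --pt "0 0 0 0.002 0 0 0" --pt "0 0 0 0.003 0 0 0" --pt "0 0 0 0.004 0 0 0" --pt "0 0 0 0.004 0 0 0"

```text
clock: 24.5
position: [667.5, 48.3, 134.0]
ee_rot: [-0.182, 0.983, -0.0, 0.0]
contact_force: [-3.2, -0.3, 6.0]
gripper_width: 15.3
grasp_force: 60.0
```

```bash
python3 p.py
```

```text
24.5 [667.4893  48.3292 133.9558] 201.01968863614053 [-3.2216 -0.3061  6.0271] [-0.1365  0.8881 -0.0313] 15.306678820127809 60.038596987724304
```

Call:
servo_tool --pt "0 0 0 0.001 0 0 0" --pt "0 0 0 0.0018 0 0 0" --pt "0 0 0 0.0018 0 0 0" --pt "0 0 0 0.0018 0 0 0"

```text
clock: 25.0
position: [667.6, 48.3, 133.8]
ee_rot: [-0.183, 0.983, -0.0, 0.001]
contact_force: [-4.9, -0.2, 11.7]
gripper_width: 14.9
grasp_force: 60.7
```

```bash
python3 p.py
python3 - <<'E'
from h import *
im=cam('wrist'); save(im,'f1.png'); t=cam('scene')
for d in arm.spot_point('scene','drawer_lip')[:1]: print(d['p'],at_z(t,d['centre'],81))
for d in arm.spot_point('wrist','knob_pointer')[:1]: print(d,at_z(im,d['centre'],115+44))
E
```

```text
25.0 [667.6131  48.3335 133.821 ] 201.0472649549672 [-4.8634 -0.1804 11.7293] [0.0007 1.591  0.0099] 14.917349475397367 60.670427083969116
0.47 [580.3734  44.0591  81.    ]
{'centre': [252.3, 324.2], 'p': 0.92} [687.5927  55.5905 159.    ]
```

View pics/f1.png

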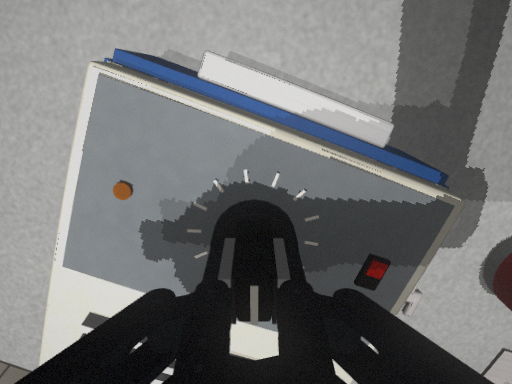

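The knob is at its stop: z stays at 133.8 while the force rose from 6 to 11.7 N. The picture shows the drawer front flush at (280,110) and the knob gripped, with its pointer at (253,305). I'm handing in.

```bash
python3 -c "
from bench import arm
print(arm.job_done())"
```

```text
the job is handed in; nothing more can be done
None
```

The job is handed in, but no verdict was returned: the holder stands flat in the shut drawer, and the arm is still gripping the knob, home on the shaft and pressed to its stop with about 12 N.

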